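Refit the glass carousel's tray on its studded stand

TASK

The round tray of the tea-glass carousel has been washed and can be held by its central sleeve: pick it up, slide the sleeve down over the stand's spindle, then turn the tray, resting lightly on the studs, until its five holes line up with them and slide it down fully home, flat on the stand. Work gently: never force or drop the tray onto the stand, leave the other things on the counter undisturbed, and let go of the tray at the end.

Things in the scene. Friction and masses are not known exactly. Their poses are not given: they have to be found in the camera images.
- tray: loose bare-metal round tray, 0.2 to 0.6 kg, lying flat on the counter, right way up: disc 150 mm across, 6 mm thick, with a 4 mm lip round its edge and an upright round sleeve in its centre. Five through holes of 13 mm diameter on a circle of 50 mm radius, one every 72 degrees, the first on the tray's +x axis. Origin: centre of the underside, z up along the sleeve.
- tray_sleeve (a point): centre of the tray sleeve's top end, 55 mm above the tray's underside. The sleeve, by which the tray is held, is a round tube open at both ends, 36 mm outside and 24 mm inside diameter; its bore goes right through the disc. Let the tray down on the studs and the plate at about 15 mm/s or slower: a brisk landing or a drop counts as forcing it.
- stand: metal stand, fixed to the counter: round foot 140 mm across, 12 mm high; on it a round plate 128 mm across with its flat top, where the tray must lie, 20 mm above the counter; in the centre a spindle, on the plate five studs. Origin: centre of the foot's underside, on the spindle's axis, z up. Pushing tray and stand together with more than 80 N is forcing it.
- spindle_tip (a point): top of the stand's upright spindle, 60 mm above the counter, on the stand's axis. The spindle is 21 mm in diameter, tapering over its last 10 mm to 8 mm.
- seat (a point): centre of the top of the stand's plate, 20 mm above the counter. Five studs, 9 mm thick, stand on the plate every 72 degrees on a circle of 50 mm radius; tips 34 mm above the counter, tapering over 3.5 mm to 4 mm. The plate's angle is random and unmeasured (no yaw here shows it): see it or feel for it. It turns only at about 1 N m, so a tray resting lightly slides over the studs.
- tulip_a: tulip-shaped clear tea glass, 92 mm high, 58 mm across the rim, standing upright; origin at the centre of its foot; a bystander, not to be disturbed
- tulip_b: tulip-shaped clear tea glass, 92 mm high, 58 mm across the rim, standing upright; origin at the centre of its foot; a bystander, not to be disturbed
- tulip_c: tulip-shaped clear tea glass, 92 mm high, 58 mm across the rim, standing upright; origin at the centre of its foot; a bystander, not to be disturbed
- tulip_d: tulip-shaped clear tea glass, 92 mm high, 58 mm across the rim, standing upright; origin at the centre of its foot; a bystander, not to be disturbed
- teapot: round white ceramic teapot with spout and handle, 131 mm high, 225 mm over spout and handle; origin at the centre of its foot; a bystander
- caddy: round plastic tea caddy with a ribbed twist cap, 84 mm across, 128 mm high; origin at the centre of its base; a bystander
- sugar_bowl: small white ceramic bowl, 96 mm across, 55 mm high; origin at the centre of its foot; a bystander
Mind the look-alikes: they are no part of the job. Leave any brown or orange look-alike of the stand alone.

How it is judged:
On the way:
1. the tray's sleeve is on the spindle, with the tray still up at the stud tips (z of tray in the frame of stand between 0.026 and 0.05 m and horizontal distance between tray and stand below 0.004 m), for 0.1 s.
At the end, for the whole second after the job is handed in: the tray lies flat (within 0.04 rad of level) and at rest on the stand's plate, its underside within 2.5 mm of the plate's top (20 mm above the counter), its centre within 4 mm of the spindle's axis, released (z of tray in the frame of stand between 0.017 and 0.0225 m and horizontal distance between tray and stand below 0.004 m and angle between tray's own z axis and vertical below 0.04 rad and linear speed of tray below 0.02 m/s); the robot touches nothing.
It fails at once if the tray and the stand press on each other with more than 80 N (contact force between tray and stand above 80 N).
It fails at once if a bystander is moved by more than 20 mm or tipped (distance of any of tulip_a, tulip_b, tulip_c, tulip_d, teapot, caddy, sugar_bowl from where it was at the start of the episode above 0.02 m or angle between any of tulip_a, tulip_b, tulip_c, tulip_d, teapot, caddy, sugar_bowl's own z axis and vertical above 0.3 rad).
It also fails if it takes over 72 s, if anything falls off the work surface, if the arm or the gripper's body presses on something with over 40 N, if the wrist force passes 120 N, or if a joint passes its speed limit or range.

ROBOT

A 7-joint arm with a two-finger parallel gripper is mounted at the origin on the work surface. World frame = base frame: x ahead of the robot, y to its left, z up, the work surface at z = 0. Lengths are in m, angles in rad, forces in N, time in s.
With the tool pointing down it reaches from about 0.4 to 0.875 m from the base axis. Payload 6.5 kg.
Tool frame: the origin (TCP) lies on the mounting face of the last link; the fingertips stand 166 mm ahead of it and the grasp point (between the pads) lies 147 mm ahead of it; z points along the fingers, y is the line along which they close (so a half turn about z gives the same grasp; the last joint's range is limited). The gripper opens to 88 mm and grips with 3 to 60 N. Pads are 18 mm wide; open, the fingers measure 123 mm over their backs; the gripper's body (75 mm by 187 mm) begins 45 mm behind the grasp point.
Start: joints at [-1.351, 0.536, -0.004, 1.538, 0.003, 1.067, -0.071], TCP at [0.183, 0.624, 0.405] pointing down, gripper open.
Joint ranges: [-2.7, 2.7], [-0.37, 2.16], [-1.27, 1.26], [0.24, 2.4], [-1.31, 4.45], [0.19, 1.91], [-2.76, 2.76]. Speed limits (rad/s): [2.39, 2.39, 3.14, 3.14, 3.14, 3.14, 3.14].

INTERFACE

Orientations are given as [roll, pitch, yaw] about the fixed x, y, z axes, in that order (R = Rz(yaw) Ry(pitch) Rx(roll)).
In Python, from bench import bot gives the robot as it stands. The module is installed in compiled form; this text tells all that it offers.
- The arm moves only by the tool jog_arm, never from a script. Its argument "series" is a list that holds one entry, the list of rows, each a list of 4 numbers: the shift along the world's x, y, z as a fraction of full scale, then the turn about the world's z as a fraction of full scale. In form: [[[tx, ty, tz, twist], ...]]. A call has 1 to 12 rows; each row shifts and turns the commanded pose from where the row before left it; what a row does not reach is not made up. Full scale, the value 1, is 0.02 m for a shift and 0.1 rad for a turn. A row lasts 1/10 s, in which the tool goes at most 50 mm and 8.59 degrees, less where a joint would pass 70% of its speed; a pose out of reach is approached as far as the arm can. A call with a number of a shift or a turn outside -1 to 1 is refused whole. A call with a gripper value outside its range is refused whole. "fingers" is the opening, from 0 (shut) to 1 (fully open), set as the call begins (left out, the last holds). The fingers move at their own pace and stop on an object; "newtons" is the grip in N (left out, the last holds). Time passes only in rows, so rows that do not move let the fingers close. It gives the time, the measured TCP pose, the force, the opening and the grip force at its end, in the units of the state.
- bot.get_state(): the state, without advancing time (a new reading comes with each control period).
- bot.get_image(name): name is "side" or "top"; returns the picture (420x560x3 uint8, blue, green, red); there is no depth.
- bot.get_calibration(name): a dict with "K" (3x3 intrinsics, pixels), "dist_coeffs" ([k1, k2, p1, p2, k3] as OpenCV has them; the pictures are not rectified), "world_to_cam" (4x4, takes a point from world to camera coordinates). Camera axes: x right, y down, z forward; pixel columns grow to the right and rows downward; lengths in m; the calibration is good to about 2 mm. A picture is of the moment at which its call begins. get_calibration takes no time and is no camera call.
- bot.close_job(): hands the job in; it is judged then, once.
The state is a dict: "time_s": time; "joint_positions": joint angles; "qd": joint speeds; "tau": joint torques, N m; "position": TCP position; "eef_rot": TCP orientation; "ft_force": force on the tool from outside, world axes, zero at the start; "moment": the same for the moment, N m; "width": opening from 0.0 (shut) to 1.0 (fully open); "gripper_force": force on a finger pad.
Only numpy, scipy, OpenCV 4.12 (cv2) and the standard library are available. Lean on these libraries where they do the work, as an engineer would, in place of code of your own. Each camera call takes 0.05 s, during which the arm holds its last target. There are 200 camera calls.

## Working session

There is one attempt and no reset: what is moved stays moved. The work goes in short steps, Python scripts to look and compute and a tool call to move; the robot and the scene stay as the last step left them, time stands still between calls to the robot, and variables do not carry over. Pictures are saved under pics/ and viewed, at most 10 in all, crops included, and the job is handed in when it is done.

Besides the shell and the picture viewer there is one more tool, called as name(argument=value, ...) on one line, values as JSON. jog_arm: Moves the arm, as the interface text tells. Shift numbers are shares of 0.02 m and turn numbers shares of 0.1 rad, none past 1 either way. Its arguments: {"type":"object","properties":{"series":{"type":"array"},"fingers":{"type":"number"},"newtons":{"type":"number"}},"required":["series"]}

```bash
mkdir -p pics; cat > h.py <<'E'
import numpy as np, cv2
from bench import bot
def ray(n,px):
    c=bot.get_calibration(n);K=np.array(c["K"]);d=np.array(c["dist_coeffs"]);T=np.array(c["world_to_cam"])
    p=cv2.undistortPoints(np.array(px,float).reshape(-1,1,2),K,d).reshape(-1,2)
    R=T[:3,:3];o=-R.T@T[:3,3];return o,np.c_[p,np.ones(len(p))]@R
def plane(n,px,z):
    o,d=ray(n,px);return o+d*((z-o[2])/d[:,2])[:,None]
def proj(n,P):
    c=bot.get_calibration(n);T=np.array(c["world_to_cam"])
    return cv2.projectPoints(np.array(P,float).reshape(-1,1,3),cv2.Rodrigues(T[:3,:3])[0],T[:3,3],np.array(c["K"]),np.array(c["dist_coeffs"]))[0].reshape(-1,2)
E
python3 - <<'E'
from h import *
for n in("top","side"):
    cv2.imwrite(f"pics/{n}0.png",bot.get_image(n)); o,d=ray(n,[[280,210]]);print(n,o,d)
print(bot.get_state())
E
```

```text
top [ 0.4270812  -0.0270146   1.31124635] [[ 0.09046961 -0.00742466 -0.99597476]]
side [-0.09235182 -0.77590636  0.66168326] [[ 0.54428498  0.65535561 -0.52377025]]
{'time_s': 0.1, 'joint_positions': array([-1.35117189,  0.53708344, -0.00442861,  1.5386995 ,  0.00261666,
        1.06735127, -0.071182  ]), 'qd': array([-0.00056486, -0.00054315,  0.00010921, -0.00260394,  0.00124402,
       -0.00039441, -0.00048823]), 'tau': array([ 2.00168164e-03, -5.72077560e+01,  9.93479267e-01, -2.52231216e+01,
       -5.62306785e-02,  1.33988520e-02,  4.04030789e-05]), 'position': array([0.18318823, 0.62336098, 0.4039603 ]), 'eef_rot': array([-3.14006244e+00,  1.33417352e-04,  2.85585731e+00]), 'ft_force': array([-0.40020681,  0.06590411,  0.18429536]), 'moment': array([-0.02018457, -0.00332582,  0.006014  ]), 'gripper_force': 0.0, 'width': 1.0025619009362692}
```

View pics/top0.png

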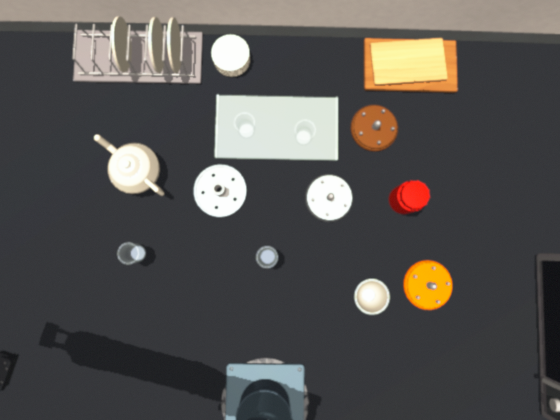

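View pics/side0.png

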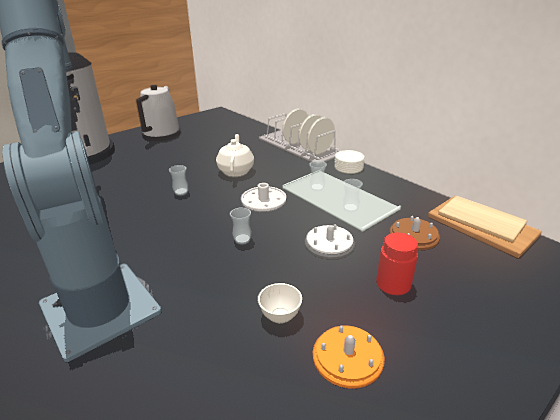

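The candidates for the stand in the top view are white/metal (329,198), brown (374,127) and orange (428,286). The tray, with an open sleeve and dark holes, is at (220,190). I choose the white/metal stand. Next I measure both and check them in one crop.

```bash
python3 - <<'E'
from h import *
im=bot.get_image("top")
print("tcp px",proj("top",[[.183,.623,.404]]),proj("side",[[.183,.623,.404]]))
g=im.min(2)
def disc(c,z,n):
    m=np.zeros_like(g);cv2.circle(m,c,32,255,-1)
    b=((g>110)&(m>0)).astype(np.uint8)
    cs,_=cv2.findContours(b,cv2.RETR_EXTERNAL,cv2.CHAIN_APPROX_NONE);k=max(cs,key=cv2.contourArea).reshape(-1,2)
    h=cv2.convexHull(k).reshape(-1,2)
    w=plane("top",h,z)[:,:2].astype(np.float32)
    (x,y),r=cv2.minEnclosingCircle(w);print(n,x,y,2*r, np.hypot(x,y)); return x,y
t=disc((220,190),.010,"tray");s=disc((329,198),.02,"plate")
print(proj("top",[[*t,.055],[*s,.06],[*s,.034]]))
a=cv2.resize(im[155:235,180:260],None,fx=5,fy=5,interpolation=3);b=cv2.resize(im[158:238,290:370],None,fx=5,fy=5,interpolation=3)
cv2.imwrite("pics/c1.png",np.hstack([a,b]))
# studs & holes
L=im[:,:,:].astype(int)
E
```

```text
tcp px [[-57.43050393 369.51070523]] [[60.14484892 74.79117432]]
tray 0.6002109050750732 0.14020758867263794 0.1572105884552002 0.6163694496748149
plate 0.5844660997390747 -0.1777971237897873 0.13562089204788208 0.6109111547288418
[[217.53581872 187.9441677 ]
 [330.67471258 195.39382209]
 [329.5765829  196.50678645]]
```

View pics/c1.png

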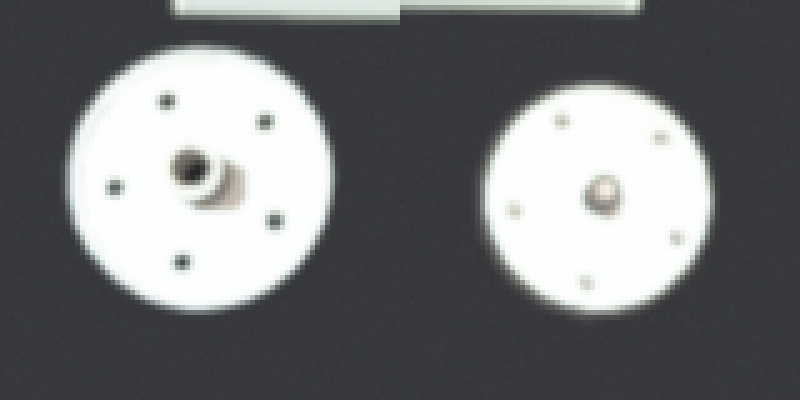

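The crop confirms the choice. The tray, with an open bore, is at px (217.6,187.8), and the white stand's spindle is at (330.3,195.7). Both match the predicted positions to within 0.5 px. Next I measure hole and stud angles and set out above the tray.

```bash
cat > ang.py <<'E'
from h import *
def angs(im,n,c,z,R=.05,sg=1):
    g=im.min(2).astype(np.float32);u=8
    G=cv2.resize(g,None,fx=u,fy=u,interpolation=cv2.INTER_CUBIC)
    th=np.deg2rad(np.arange(0,360,.5));v=[]
    for r in (R-.004,R-.002,R,R+.002,R+.004):
        p=proj(n,np.c_[c[0]+r*np.cos(th),c[1]+r*np.sin(th),np.full(len(th),z)])
        q=((p+.5)*u-.5).astype(np.float32); v.append(cv2.remap(G,q[:,0:1],q[:,1:2],1)[:,0])
    s=255-np.clip(np.mean(v,0),0,255)
    f=np.fft.fft(s)[5]; a0=-np.angle(f)/5
    return np.rad2deg(a0)%72, np.abs(f)/len(s)/max(s.std(),1e-6)
if __name__=="__main__":
    im=bot.get_image("top")
    for z in(.004,.006):print("tray",angs(im,"top",(.6000,.1402),z))
    for z in(.030,.034):print("stand",angs(im,"top",(.5845,-.1778),z))
    print("spots",plane("top",[[217.6,187.8]],.055),plane("top",[[330.3,195.7]],.06))
E
python3 ang.py
```

```text
tray (np.float32(25.175863), np.float32(0.4419293))
tray (np.float32(25.179186), np.float32(0.4421442))
stand (np.float32(27.163797), np.float32(0.42823607))
stand (np.float32(27.182522), np.float32(0.42665997))
spots [[0.60062294 0.14004051 0.055     ]] [[ 0.58358068 -0.17674829  0.06      ]]
```

jog_arm(series=[[[0.87,-1,0,-0.44],[0.87,-1,0,-0.44],[0.87,-1,0,-0.44],[0.87,-1,0,-0.44],[0.87,-1,0,-0.44],[0.87,-1,0,-0.44],[0.87,-1,0,-0.44],[0.87,-1,0,-0.44],[0.87,-1,0,-0.44],[0.87,-1,0,-0.44],[0.87,-1,0,-0.44],[0.87,-1,0,-0.44]]], fingers=1)

```text
time_s: 1.4
position: [0.3932, 0.3819, 0.4048]
eef_rot: [3.141, -0.0, 2.324]
ft_force: [0.1, 0.5, -0.1]
width: 1.002
gripper_force: 0.0
```

jog_arm(series=[[[0.87,-1,-0.3,-0.44],[0.87,-1,-0.3,-0.44],[0.87,-1,-0.3,-0.44],[0.87,-1,-0.3,-0.44],[0.87,-1,-0.3,-0.44],[0.87,-1,-0.3,-0.44],[0.87,-1,-0.3,-0.44],[0.87,-1,-0.3,-0.44],[0.87,-1,-0.3,-0.44],[0.87,-1,-0.3,-0.44],[0.87,-1,-0.3,-0.44],[0.87,-1,-0.3,-0.44]]])

```text
time_s: 2.6
position: [0.6015, 0.1418, 0.3325]
eef_rot: [3.141, -0.0, 1.796]
ft_force: [0.5, 0.4, -0.9]
width: 1.003
gripper_force: 0.0
```

jog_arm(series=[[[-0.05,-0.08,-0.8,0],[0,0,-0.8,0],[0,0,-0.8,0],[0,0,-0.8,0],[0,0,-0.8,0],[0,0,-0.8,0],[0,0,-0.8,0],[0,0,-0.8,0],[0,0,-0.4,0],[0,0,-0.25,0],[0,0,0,0]]])

```text
time_s: 3.7
position: [0.5998, 0.1419, 0.1912]
eef_rot: [-3.141, 0.0, 1.8]
ft_force: [0.8, -0.1, -0.4]
width: 1.001
gripper_force: 0.0
```

jog_arm(series=[[[0.02,-0.08,0,0],[0,0,0,0],[0,0,0,0],[0,0,0,0],[0,0,0,0],[0,0,0,0],[0,0,0,0],[0,0,0,0],[0,0,0,0],[0,0,0,0]]], fingers=0, newtons=40)

```text
time_s: 4.7
position: [0.5999, 0.1403, 0.1917]
eef_rot: [-3.14, -0.0, 1.8]
ft_force: [-3.0, -0.1, 4.6]
width: 0.392
gripper_force: 40.0
```

jog_arm(series=[[[0,0,0.2,0],[0,0,0.4,0],[0,0,0.8,0],[0,0,0.8,0],[0,0,0.8,0],[0,0,0.8,0],[0,0,0.8,0],[0,0,0.8,0],[0,0,0.4,0],[0,0,0.2,0],[0,0,0,0]]])

```text
time_s: 5.8
position: [0.6002, 0.1404, 0.312]
eef_rot: [3.141, -0.0, 1.8]
ft_force: [0.2, -0.3, -3.4]
width: 0.389
gripper_force: 40.0
```

jog_arm(series=[[[-0.04,-0.3,0,0],[-0.04,-0.6,0,0],[-0.04,-0.8,0,0],[-0.04,-0.8,0,0],[-0.04,-0.8,0,0],[-0.04,-0.8,0,0],[-0.05,-0.8,0,0],[-0.05,-0.8,0,0],[-0.05,-0.8,0,0],[-0.05,-0.8,0,0],[-0.05,-0.8,0,0],[-0.05,-0.8,0,0]]])

```text
time_s: 7.0
position: [0.5893, -0.0389, 0.3117]
eef_rot: [3.142, 0.0, 1.8]
ft_force: [0.6, -0.5, -4.1]
width: 0.39
gripper_force: 40.0
```

jog_arm(series=[[[-0.05,-0.8,0,0],[-0.05,-0.8,0,0],[-0.04,-0.8,0,0],[-0.04,-0.8,0,0],[-0.04,-0.8,0,0],[-0.04,-0.8,0,0],[0,-0.8,0,0],[0,-0.6,0,0],[0,-0.4,0,0],[0,-0.2,0,0],[0,0,0,0],[0,0,0,0]]])

```text
time_s: 8.2
position: [0.5844, -0.1728, 0.3116]
eef_rot: [3.142, -0.001, 1.801]
ft_force: [0.3, 0.6, -4.9]
width: 0.392
gripper_force: 40.0
```

jog_arm(series=[[[0,-0.22,-0.4,0.35],[0,0,-0.6,0],[0,0,-0.6,0],[0,0,-0.4,0],[0,0,-0.2,0],[0,0,0,0],[0,0,0,0]]])

```text
time_s: 8.9
position: [0.5844, -0.178, 0.2679]
eef_rot: [3.141, 0.0, 1.835]
ft_force: [0.4, -0.0, -3.5]
width: 0.393
gripper_force: 40.0
```

```bash
python3 - <<'E'
from h import *
s=bot.get_state();print(s["position"],s["eef_rot"],s["ft_force"])
T=bot.get_image("top");S=bot.get_image("side")
x,y,z=s["position"];zt=z-.1917
print("tray side px",proj("side",[[x,y,zt],[x,y,zt+.055]]),"spindle",proj("side",[[.584,-.1773,.06],[.584,-.1773,.02]]))
a=cv2.resize(T[146:246,280:380],None,fx=4,fy=4,interpolation=3);b=cv2.resize(S[170:270,280:380],None,fx=4,fy=4,interpolation=3)
cv2.imwrite("pics/c2.png",np.hstack([a,b]))
E
```

```text
[ 0.58442044 -0.1779754   0.2678905 ] [3.14129970e+00 2.13692024e-04 1.83474883e+00] [ 0.43022642 -0.01682101 -3.47481945]
tray side px [[331.47352861 220.67976073]
 [332.56291387 203.16853612]] spindle [[330.87408852 225.61105044]
 [330.12562639 237.57654699]]
```

View pics/c2.png

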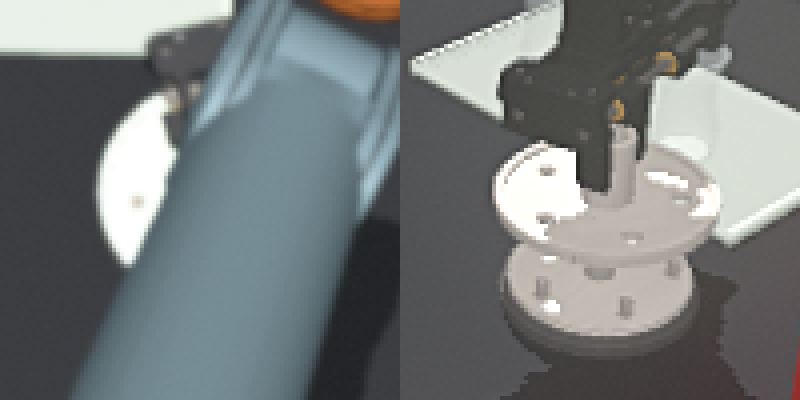

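The side crop shows the tray held level over the stand. Its front hole at about (338,229) is above the front stud at (336,246), and the left pair lines up the same way. I now lower it gently while watching the force.

jog_arm(series=[[[0,0.03,-0.1,0],[0,0,-0.1,0],[0,0,-0.1,0],[0,0,-0.1,0],[0,0,-0.1,0],[0,0,-0.1,0],[0,0,-0.1,0],[0,0,-0.07,0],[0,0,-0.07,0],[0,0,-0.07,0],[0,0,0,0]]])

```text
time_s: 10.1
position: [0.5842, -0.1773, 0.2493]
eef_rot: [-3.141, -0.0, 1.835]
ft_force: [-0.0, 0.4, -4.4]
width: 0.393
gripper_force: 40.0
```

jog_arm(series=[[[0,0,-0.05,0],[0,0,-0.05,0],[0,0,-0.05,0],[0,0,-0.05,0],[0,0,-0.05,0],[0,0,-0.05,0],[0,0,-0.05,0],[0,0,0,0]]])

```text
time_s: 10.9
position: [0.5842, -0.1774, 0.2424]
eef_rot: [-3.141, -0.0, 1.835]
ft_force: [0.3, -0.1, -3.2]
width: 0.389
gripper_force: 40.0
```

```bash
python3 -c "
from h import *
s=bot.get_state();print(s['position'],s['ft_force'],s['moment'])"
```

```text
[ 0.58416395 -0.17738841  0.24235161] [ 0.27169197 -0.09612256 -3.2473472 ] [-0.04768078  0.06939945  0.05969076]
```

Underside is at about 0.051 with no contact force, so I continue in small checked steps.

jog_arm(series=[[[0,0,-0.05,0],[0,0,-0.05,0],[0,0,-0.05,0],[0,0,-0.05,0],[0,0,0,0]]])

```text
time_s: 11.4
position: [0.5842, -0.1773, 0.2383]
eef_rot: [-3.141, -0.0, 1.835]
ft_force: [-0.1, -0.3, -3.1]
width: 0.386
gripper_force: 40.0
```

jog_arm(series=[[[0,0,-0.05,0],[0,0,-0.05,0],[0,0,-0.05,0],[0,0,-0.05,0],[0,0,0,0]]])

```text
time_s: 11.9
position: [0.5842, -0.1774, 0.2343]
eef_rot: [-3.141, -0.0, 1.835]
ft_force: [-1.4, -1.1, -4.3]
width: 0.392
gripper_force: 40.0
```

jog_arm(series=[[[-0.02,-0.02,-0.05,0],[0,0,-0.05,0],[0,0,-0.05,0],[0,0,0,0]]])

```text
time_s: 12.3
position: [0.5839, -0.1777, 0.2314]
eef_rot: [3.142, -0.0, 1.835]
ft_force: [1.4, -0.1, -3.2]
width: 0.39
gripper_force: 40.0
```

jog_arm(series=[[[0,0,-0.05,0],[0,0,-0.05,0],[0,0,-0.05,0],[0,0,0,0]]])

```text
time_s: 12.7
position: [0.5838, -0.1778, 0.2283]
eef_rot: [-3.141, -0.0, 1.835]
ft_force: [0.1, -0.0, -3.3]
width: 0.384
gripper_force: 40.0
```

Underside is at about 0.0366, just above the studs. I go down 1 mm per row and check the force.

jog_arm(series=[[[0,0,-0.05,0],[0,0,-0.05,0],[0,0,-0.05,0],[0,0,0,0]]])

```text
time_s: 13.1
position: [0.5838, -0.1777, 0.2253]
eef_rot: [-3.141, -0.0, 1.835]
ft_force: [0.2, 0.7, -2.9]
width: 0.394
gripper_force: 40.0
```

jog_arm(series=[[[0,0,-0.05,0],[0,0,0,0]]])

```text
time_s: 13.3
position: [0.5838, -0.1778, 0.2244]
eef_rot: [-3.141, -0.0, 1.835]
ft_force: [0.0, -0.6, -4.0]
width: 0.384
gripper_force: 40.0
```

jog_arm(series=[[[0,0,-0.05,0],[0,0,0,0]]])

```text
time_s: 13.5
position: [0.5838, -0.1778, 0.2234]
eef_rot: [-3.141, -0.0, 1.835]
ft_force: [-0.6, -0.6, -3.6]
width: 0.386
gripper_force: 40.0
```

jog_arm(series=[[[0,0,-0.05,0],[0,0,0,0]]])

```text
time_s: 13.7
position: [0.5838, -0.1778, 0.2224]
eef_rot: [-3.141, -0.0, 1.835]
ft_force: [-0.4, 0.4, -3.3]
width: 0.392
gripper_force: 40.0
```

jog_arm(series=[[[0,0,-0.05,0],[0,0,-0.05,0],[0,0,0,0]]])

```text
time_s: 14.0
position: [0.5838, -0.1777, 0.2203]
eef_rot: [-3.141, -0.0, 1.835]
ft_force: [0.8, -0.0, -2.9]
width: 0.391
gripper_force: 40.0
```

jog_arm(series=[[[0,0,-0.05,0],[0,0,-0.05,0],[0,0,0,0]]])

```text
time_s: 14.3
position: [0.5838, -0.1777, 0.2183]
eef_rot: [-3.141, -0.0, 1.835]
ft_force: [0.7, -0.0, -4.1]
width: 0.389
gripper_force: 40.0
```

jog_arm(series=[[[0,0,-0.05,0],[0,0,-0.05,0],[0,0,0,0]]])

```text
time_s: 14.6
position: [0.5837, -0.1778, 0.2163]
eef_rot: [-3.141, -0.0, 1.835]
ft_force: [0.4, 0.2, -3.3]
width: 0.39
gripper_force: 40.0
```

jog_arm(series=[[[0,0,-0.05,0],[0,0,-0.05,0],[0,0,0,0]]])

```text
time_s: 14.9
position: [0.5838, -0.1778, 0.2144]
eef_rot: [-3.141, -0.0, 1.835]
ft_force: [0.4, -0.4, -4.6]
width: 0.39
gripper_force: 40.0
```

The studs are in the holes, with the underside at about 0.0227. I feel for the plate in half-millimetre rows.

jog_arm(series=[[[0,0,-0.03,0],[0,0,-0.03,0],[0,0,0,0]]])

```text
time_s: 15.2
position: [0.5838, -0.1778, 0.2132]
eef_rot: [-3.141, -0.0, 1.835]
ft_force: [-0.5, -0.9, -3.6]
width: 0.391
gripper_force: 40.0
```

jog_arm(series=[[[0,0,-0.025,0],[0,0,0,0]]])

```text
time_s: 15.4
position: [0.5838, -0.1778, 0.2128]
eef_rot: [-3.142, 0.0, 1.835]
ft_force: [-0.3, 0.2, -4.3]
width: 0.389
gripper_force: 40.0
```

jog_arm(series=[[[0,0,-0.025,0],[0,0,0,0]]])

```text
time_s: 15.6
position: [0.5838, -0.1777, 0.2123]
eef_rot: [-3.141, -0.0, 1.835]
ft_force: [1.6, -0.1, -3.6]
width: 0.39
gripper_force: 40.0
```

jog_arm(series=[[[0,0,-0.025,0],[0,0,0,0]]])

```text
time_s: 15.8
position: [0.5839, -0.1778, 0.2119]
eef_rot: [3.141, 0.0, 1.835]
ft_force: [-0.9, -0.3, -2.9]
width: 0.388
gripper_force: 40.0
```

jog_arm(series=[[[0,0,-0.02,0],[0,0,0,0]]])

```text
time_s: 16.0
position: [0.5839, -0.1778, 0.2117]
eef_rot: [3.141, -0.0, 1.835]
ft_force: [-1.1, 0.7, 0.7]
width: 0.384
gripper_force: 40.0
```

jog_arm(series=[[[0,0,-0.02,0],[0,0,0,0]]])

```text
time_s: 16.2
position: [0.584, -0.1778, 0.2116]
eef_rot: [3.141, -0.0, 1.835]
ft_force: [-1.7, 1.3, 4.8]
width: 0.388
gripper_force: 40.0
```

jog_arm(series=[[[0,0,-0.02,0],[0,0,0,0]]])

```text
time_s: 16.4
position: [0.584, -0.1778, 0.2116]
eef_rot: [3.141, -0.0, 1.835]
ft_force: [-2.4, 1.8, 8.7]
width: 0.389
gripper_force: 40.0
```

The contact force rises exactly at home height (0.2117 − 0.1917 = 0.020). I release and lift off.

jog_arm(series=[[[0,0,0.02,0],[0,0,0,0],[0,0,0,0],[0,0,0,0],[0,0,0,0],[0,0,0,0],[0,0,0,0]]], fingers=1)

```text
time_s: 17.1
position: [0.5838, -0.1778, 0.211]
eef_rot: [-3.142, 0.0, 1.835]
ft_force: [-0.2, -0.5, -0.4]
width: 0.99
gripper_force: 0.0
```

jog_arm(series=[[[0,0,0.2,0],[0,0,0.4,0],[0,0,0.6,0],[0,0,0.8,0],[0,0,1,0],[0,0,1,0],[0,0,1,0],[0,0,1,0],[0,0,1,0],[0,0,0.5,0],[0,0,0,0]]])

```text
time_s: 18.2
position: [0.5843, -0.178, 0.3632]
eef_rot: [3.138, 0.002, 1.835]
ft_force: [-0.7, 0.0, 0.9]
width: 1.0
gripper_force: 0.0
```

```bash
python3 - <<'E'
from h import *
S=bot.get_image("side")
for z in(.02,.075):print(proj("side",[[.584,-.1775,z]]))
cv2.imwrite("pics/c3.png",cv2.resize(S[170:320,180:380],None,fx=4,fy=4,interpolation=3))
s=bot.get_state();print(s["position"],s["ft_force"],s["width"])
E
```

```text
[[330.17803762 237.60795907]]
[[331.2147534  221.03308744]]
[ 0.58387905 -0.17777833  0.36181582] [ 0.27171568  0.67735183 -1.51926595] 1.00472503263034
```

View pics/c3.png

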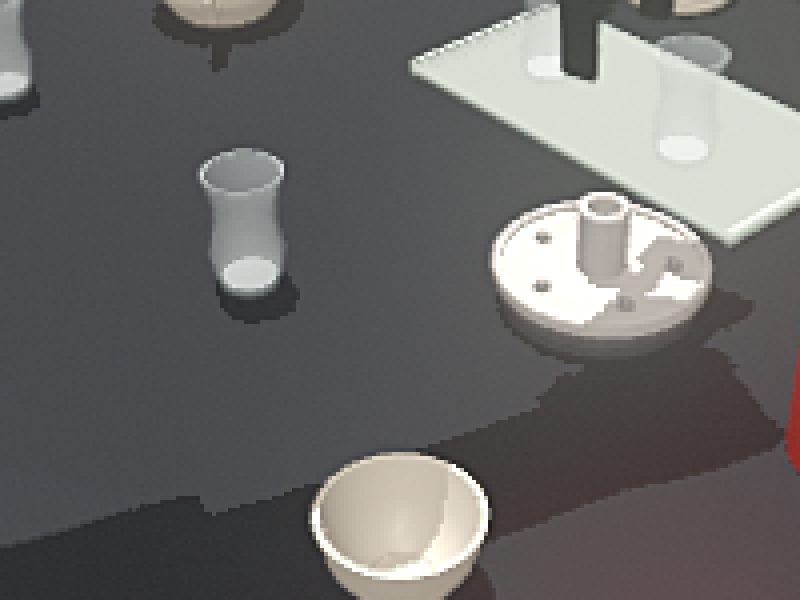

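The tray lies flat on the stand with the studs in its holes. The sleeve top is at crop (604,203), which is full-image (331,221) and matches the prediction for the seated height. The gripper is clear and the bystanders are standing undisturbed.

```bash
python3 -c "
from bench import bot
print(bot.close_job())"
```

```text
the job is handed in; nothing more can be done
None
```

The tray is fully home and flat on the white stand with its holes over the studs, released and handed in at about 18 s; the bystanders look undisturbed, but no verdict was returned when I handed it in.

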